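# Seat the bench stone in its holder

## Robot

A 6-joint arm with a two-finger parallel gripper is mounted at the origin on the work surface. World frame = base frame: x ahead of the robot, y to its left, z up, the work surface at z = 0. Lengths are in m, angles in degrees, forces in N, time in s.
With the tool pointing down it reaches from about 0.325 to 0.9 m from the base axis. Payload 3.5 kg.
Tool frame: the origin (TCP) lies on the centre line of the jaws, within the pads' length; the fingertips stand 17 mm ahead of it and the grasp point (between the pads) lies 2 mm behind it (manip.nose_length is the distance from the TCP to the fingertips, in m); x points along the fingers, z is the direction in which the jaws open and shut, and the axes are right-handed (so a half turn about x gives the same grasp; the last joint's range is limited). The gripper opens to 85 mm and grips with 20 to 120 N. Pads are 22 mm wide; open, the fingers measure 114 mm over their backs; the gripper's body (76 mm by 85 mm) begins 54 mm behind the grasp point. The pads swing forward as they close: fully open they stand 13 mm farther back than shut.
Start: joints at [-80.008, 15.837, -1.513, 72.651, 0, 84.076], TCP at [0.171, -0.601, 0.209] pointing down, gripper open.
Joint ranges: [-178.77, 178.77], [-48.84, 107.48], [-61.69, 71.31], [-111.58, 123.2], [-90, 87.43], [-180, 180]. Speed limits (degrees/s): [147.25, 147.25, 180, 180, 180, 180].

## Interface

Orientations are given as [roll, pitch, yaw] about the fixed x, y, z axes, in that order (R = Rz(yaw) Ry(pitch) Rx(roll)).
In Python, from rig import manip gives the robot as it stands.
- The arm moves only by the tool step_arm, never from a script. Its argument "motion" is text: rows parted by semicolons, each of 5 numbers parted by spaces: the opening in per cent of the stroke, from 0 (shut) to 100 (fully open), then the shift along the tool's x, y, z in m, then the turn about the tool's x in rad. A call has 1 to 12 rows; each row is the pose to reach, as a shift and turn from the pose commanded when the call began, along the tool's axes at that moment; what a row does not reach only later rows make up. A row lasts 1/10 s, in which the tool goes at most 50 mm and 8.59 degrees, less where a joint would pass 70% of its speed; a pose out of reach is approached as far as the arm can. A call with a gripper value outside its range is refused whole. The fingers move at their own pace and stop on an object; "grip_force" is the grip in N (left out, the last holds). Time passes only in rows, so rows that repeat a pose let the fingers close. It gives the time, the measured TCP pose, the force and the opening at its end, in the units of the state.
- manip.get_state(): the state, without advancing time (a new reading comes with each control period).
- manip.capture(name): name is "scene" or "top"; returns (picture, depth): 384x512x3 uint8, red, green, blue; 384x512 float32, m along the optical axis (not along the pixel's ray), 0 where there is no reading.
- manip.camera_info(name): a dict with "fovy" (degrees; the focal length in pixels is half the picture's height over the tangent of half this angle, whatever the lens; pixels are square), "cx", "cy" (the principal point, pixels), "R" (3x3) and "t" (3): a world point X has camera coordinates R X + t. Camera axes: x right, y down, z forward; pixel columns grow to the right and rows downward; lengths in m; the calibration is good to about 2 mm. A picture is of the moment at which its call begins. camera_info takes no time and is no camera call.
- manip.close_job(): hands the job in, once; it reports no verdict.
The state is a dict: "clock": time; "joint_pos": joint angles; "dq": joint speeds; "effort": joint torques, N m; "ee_pos": TCP position; "tcp_rot": TCP orientation; "wrist_force": force on the tool from outside, world axes, zero at the start; "torque": the same for the moment, N m; "opening": finger opening in m.
Only numpy, scipy, OpenCV 4.12 (cv2) and the standard library are available. Lean on these libraries where they do the work, as an engineer would, in place of code of your own. Each camera call takes 0.05 s, during which the arm holds its last target. There are 200 camera calls.

## Task

Set up the sharpening stone: pick the large bench stone up off the bench, lay it lengthwise on its wooden holder with about half of its length on one of the frame's wide end strips, then slide or push it along the frame, resting on it all the way and without lifting it, until you feel it drop into the recess and it lies flat on the bottom. Go gently, for the stone is brittle and must not be pressed or rammed hard against the holder. Let go of it and leave the paint jar, the little slip stone and the chisel where they are.

Things in the scene. Friction and masses are not known exactly. Their poses are not given: they have to be found in the camera images.
- stone_center (a point): Centre of the bench stone: a plain rectangular sharpening stone 50 mm wide (its x) x 150 mm long (its y) x 25 mm thick (its z), pale grey upper half, dark lower half, about 0.45 kg, loose, lying flat on the bench. The point is half-way up, 12.5 mm above its underside.
- holder: The stone holder, fixed to the bench: a plank 100 mm wide (its x), 380 mm long (its y), 18 mm thick, carrying a low frame with a recess for the stone. Origin at the centre of the plank's underside (bench level), z up. More than about 30 N between stone and holder counts as rough.
- frame_level (a point): Point 24 mm above the bench over the plank's centre, level with the frame's top. The frame of pale strips, 6 mm thick, 85 mm wide (x), 312 mm long (y), has side strips 16 mm wide and end strips 80 mm long round a recess 53 mm wide (x), 152 mm long (y), 6 mm deep, top edges bevelled 2 mm. A stone lying on the frame has its centre 36.5 mm above the bench.
- recess_floor (a point): Point 18 mm above the bench at the plank's centre, level with the recess's bottom. The frame is centred across the plank (x) but may be screwed on anywhere along it: the recess's middle lies up to 25 mm either way from this point along the length (y), not measured, different each time: see or feel it. The frame is screwed tight. Seated, the stone's centre is 30.5 mm above the bench.
- paint_jar: A glass paint jar with a steel lid, 64 mm across and about 85 mm tall, standing loose beyond the work; origin at its underside. Leave it alone.
- slip_stone: A little reddish slip stone, 100 x 26 x 12 mm, lying loose on the bench near the robot; origin at the centre of its underside. Not the one to be seated; leave it alone.
- chisel: A wood-handled chisel about 230 mm long (its x), 25 mm thick, lying loose beyond the work; origin at the middle of its length on the bench. Leave it alone.
Mind the look-alikes: they are no part of the job. What is shaped like the part that bears stone_center but red or turquoise is not meant.

How it is judged:
By the outcome, as a careful person would: the job done as asked, in the order asked, and still so for the second after the job is handed in, with the robot touching nothing.
It also fails if it takes over 56 s, if anything falls off the work surface, if the arm or the gripper's body presses on something with over 40 N, if the wrist force passes 120 N, or if a joint passes its speed limit or range.

## Working session

There is one attempt and no reset: what is moved stays moved. The work goes in short steps, Python scripts to look and compute and a tool call to move; the robot and the scene stay as the last step left them, time stands still between calls to the robot, and variables do not carry over. Pictures are saved under pics/ and viewed, about 8 in all and at most 12, crops included, and the job is handed in when it is done.

Besides the shell and the picture viewer there is one more tool, called after ">>>" as name(argument=value, ...) on one line, values as JSON. step_arm: Moves the arm, as the interface text tells. Its arguments: {"type":"object","properties":{"motion":{"type":"string"},"grip_force":{"type":"number"}},"required":["motion"]}

```bash
mkdir -p pics; python3 - <<'E'
from rig import manip
import cv2,numpy as np
for n in("scene","top"):
    p,d=manip.capture(n); np.savez(f"pics/{n}0.npz",p=p,d=d); cv2.imwrite(f"pics/{n}0.png",p[:,:,::-1])
    i=manip.camera_info(n); print(n,i)
print(manip.get_state())
a=cv2.imread("pics/scene0.png");b=cv2.imread("pics/top0.png")
cv2.imwrite("pics/top0b.png",cv2.resize(b,(800,600)))
E
```

```text
scene {'fovy': 52.93693343707959, 'cx': 262.6660638583278, 'cy': 192.53123110218453, 'R': array([[ 0.55362242,  0.83260218,  0.01660815],
       [ 0.68389172, -0.44317978, -0.57955483],
       [-0.47517822,  0.33221273, -0.81476399]]), 't': array([-0.33275731, -0.3568322 ,  1.04478001])}
top {'fovy': 45.18751797149855, 'cx': 253.77129550801817, 'cy': 190.09249177828474, 'R': array([[-0.11276763, -0.99361454,  0.00368917],
       [-0.97136927,  0.10946009, -0.21085593],
       [ 0.2091057 , -0.02736127, -0.97751019]]), 't': array([0.07048986, 0.56907149, 0.83517743])}
{'clock': 0.1, 'joint_pos': array([-8.00098221e+01,  1.58753760e+01, -1.59092515e+00,  7.26522896e+01,
        7.64078486e-04,  8.40751883e+01]), 'dq': array([ 0.00239887, -0.1266716 ,  0.31529709,  0.02643906,  0.08775081,
        0.05587022]), 'effort': array([ 2.49428849e-04, -4.46708322e+01,  2.96128517e+01,  8.43871851e-03,
       -1.25964834e-04,  6.52617715e-06]), 'ee_pos': array([ 0.17123739, -0.6002837 ,  0.20824786]), 'tcp_rot': array([173.70603831,  89.88140672,  99.62102706]), 'wrist_force': array([ 0.22482889,  0.75862295, -0.37717195]), 'torque': array([-0.0225581 , -0.0234193 , -0.01510256]), 'opening': 0.08573986891188548}
```

View pics/top0b.png

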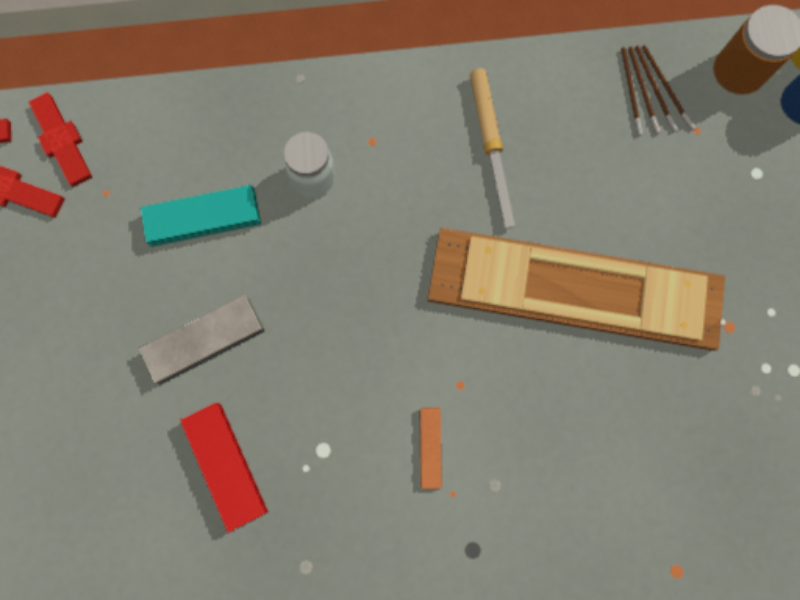

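View pics/scene0.png

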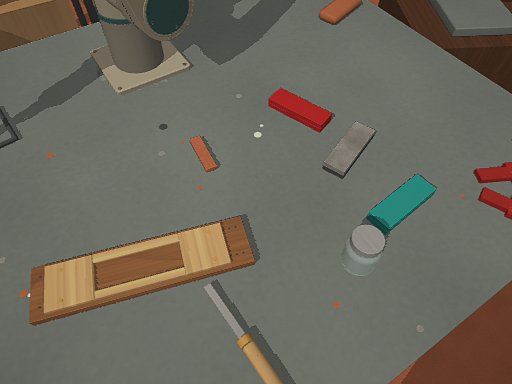

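The top view (at 800 px scale) shows the grey bench stone at about (201,339). The holder is at (577,288), with its recess near (585,285) and wide end strips at (497,272) and (675,302). The slip stone is at (431,448), the jar at (307,160) and the chisel at (492,150). The scene view agrees. Next I'll measure them.

```bash
cat > h.py <<'E'
import numpy as np,cv2
from rig import manip
def cam(n):
    i=manip.camera_info(n); return i["R"],i["t"],192/np.tan(np.radians(i["fovy"]/2)),i["cx"],i["cy"]
def ray(n,uv,z):
    R,t,f,cx,cy=cam(n); uv=np.atleast_2d(uv).astype(float)
    d=np.c_[(uv[:,0]-cx)/f,(uv[:,1]-cy)/f,np.ones(len(uv))]@R; o=-R.T@t
    return o+d*((z-o[2])/d[:,2])[:,None]
def cloud(n,dep):
    R,t,f,cx,cy=cam(n); v,u=np.mgrid[:384,:512]
    P=np.stack([(u-cx)/f*dep,(v-cy)/f*dep,dep],-1); return (P-t)@R
def rect(pts):
    (c,s,a)=cv2.minAreaRect((pts[:,:2]*1000).astype(np.float32)); b=cv2.boxPoints((c,s,a))
    e=[b[1]-b[0],b[2]-b[1]]; l=max(e,key=np.linalg.norm)
    return np.array(c)/1000,sorted(s),np.degrees(np.arctan2(l[1],l[0]))%180
def comp(mask,seed):
    n,l=cv2.connectedComponents(mask.astype(np.uint8)); 
    return l==l[seed[1],seed[0]]
E
python3 - <<'E'
from h import *
for n,ss,fs,ws in(("top",(129,217),(318,174),(285,172)),("scene",(349,150),(68,285),(0,0))):
    q=np.load(f"pics/{n}0.npz");p,d=q["p"],q["d"];W=cloud(n,d)
    hsv=cv2.cvtColor(p,cv2.COLOR_RGB2HSV)
    print(n,"stone px",p[ss[1],ss[0]],hsv[ss[1],ss[0]],W[ss[1],ss[0]],"frame",hsv[fs[1],fs[0]],W[fs[1],fs[0]])
    for nm,s,z,m in(("stone",ss,.025,(abs(W[...,2]-.025)<.006)&(hsv[...,1]<70)),
                    ("frame",fs,.024,(hsv[...,2]>150)&(hsv[...,1]>60)&(hsv[...,0]<30))):
        k=comp(m,s); k=cv2.morphologyEx(k.astype(np.uint8),cv2.MORPH_OPEN,np.ones((3,3),np.uint8))
        cs,h=cv2.findContours(k,cv2.RETR_CCOMP,cv2.CHAIN_APPROX_NONE)
        for c,hh in zip(cs,h[0]):
            if cv2.contourArea(c)>300: print(nm,"hole" if hh[3]>=0 else "outer",cv2.contourArea(c),rect(ray(n,c[:,0],z)), W[k>0][:,2].mean())
    if n=="top":
        m=(abs(W[...,2]-.021)<.008)&(hsv[...,1]>60); k=comp(m,fs)
        v,u=np.nonzero(k); print("plank",rect(ray(n,np.c_[u,v],.018)))
E
```

```text
top stone px [147 139 127] [ 18  35 147] [0.55403961 0.25800975 0.02655595] frame [ 22  98 203] [ 0.60005792 -0.12896522  0.02329449]
stone outer 1813.5 (array([0.55483783, 0.26073132]), [51.112953186035156, 150.10211181640625], np.float32(111.282936)) 0.025023507219444605
frame outer 7334.0 (array([ 0.56978625, -0.22933394]), [95.2129898071289, 374.6431579589844], np.float32(73.55616)) 0.025427841791632943
frame hole 394.5 (array([ 0.58549799, -0.25085721]), [52.585113525390625, 160.88629150390625], np.float32(56.48071)) 0.025427841791632943
plank (array([ 0.56844476, -0.2295359 ]), [101.10406494140625, 379.3326110839844], np.float32(73.556625))
scene stone px [130 123 112] [ 18  35 130] [0.5678945  0.24642482 0.02514614] frame [ 18 120 189] [ 0.54054914 -0.35458794  0.02421225]
stone outer 1141.5 (array([0.55929669, 0.25588956]), [50.80950164794922, 154.84852600097656], np.float32(111.59588)) 0.024483768368658423
frame outer 5226.0 (array([ 0.56916327, -0.2409164 ]), [86.75503540039062, 311.62786865234375], np.float32(73.65534)) 0.025622384269468803
```

```bash
cat >> h.py <<'E'
from scipy.spatial.transform import Rotation as Ro
def go(x,y,z,axis):
    "shift in tool axes and turn (rad) so that TCP is at x,y,z with long axis (tool y) along 'axis' deg (mod 180)"
    s=manip.get_state(); R=Ro.from_euler("xyz",s["tcp_rot"],degrees=True).as_matrix(); p=s["ee_pos"]
    cur=np.degrees(np.arctan2(R[1,1],R[0,1])); dy=(axis-cur+90)%180-90
    print("p",p.round(4),"toolx",R[:,0].round(4),"ydir deg",cur.round(2),"shift",(R.T@(np.array([x,y,z])-p)).round(4),"turn",np.radians(-dy).round(4),"J6",s["joint_pos"][5].round(1),
     "F",s["wrist_force"].round(1),"M",s["torque"].round(2),"open",round(s["opening"],4),"clk",s["clock"])
E
python3 - <<'E'
from h import *
print(manip.nose_length); go(.557,.259,.12,111.4)
q=np.load("pics/top0.npz");p,d=q["p"],q["d"];h=cv2.cvtColor(p,cv2.COLOR_RGB2HSV)
for u,v in((318,174),(375,167),(360,185),(375,205),(285,172),(290,160),(455,205)): print((u,v),h[v,u])
E
```

```text
0.017
p [ 0.1712 -0.6003  0.2082] toolx [-3.e-04  2.e-03 -1.e+00] ydir deg 15.91 shift [ 0.0899  0.6066 -0.7204] turn 1.4751 J6 84.1 F [ 0.2  0.8 -0.4] M [-0.02 -0.02 -0.02] open 0.0857 clk 0.1
(318, 174) [ 22  98 203]
(375, 167) [ 21 101 204]
(360, 185) [ 14 160 150]
(375, 205) [ 15 143 125]
(285, 172) [ 14 160 155]
(290, 160) [ 14 159 149]
(455, 205) [ 14 158 161]
```

>>> step_arm(motion="100 0 0.303 -0.360 0.74; 100 0 0.303 -0.360 0.74; 100 0 0.303 -0.360 0.74; 100 0 0.303 -0.360 0.74; 100 0 0.303 -0.360 0.74; 100 0 0.303 -0.360 0.74; 100 0 0.303 -0.360 0.74; 100 0 0.303 -0.360 0.74; 100 0 0.303 -0.360 0.74; 100 0 0.303 -0.360 0.74; 100 0 0.303 -0.360 0.74; 100 0 0.303 -0.360 0.74", grip_force=40)

```text
clock: 1.3
ee_pos: [0.3639, -0.1715, 0.2091]
tcp_rot: [-38.5, 90.0, -154.9]
wrist_force: [0.1, 0.6, -0.0]
opening: 0.0856
```

```bash
python3 - <<'E'
from h import *
go(.557,.259,.12,111.4)
for nm,z in(("top",.024),("scene",.024)):
    q=np.load(f"pics/{nm}0.npz");p,d=q["p"],q["d"];h=cv2.cvtColor(p,cv2.COLOR_RGB2HSV)
    k=comp((h[...,0]>=16)&(h[...,1]<140)&(h[...,1]>70)&(h[...,2]>165),(318,174) if nm=="top" else (68,285)).astype(np.uint8)
    cs,hh=cv2.findContours(k,cv2.RETR_CCOMP,cv2.CHAIN_APPROX_NONE)
    for c,x in zip(cs,hh[0]):
        if cv2.contourArea(c)>300: print(nm,x[3],rect(ray(nm,c[:,0],z)))
E
```

```text
p [ 0.3639 -0.1715  0.2091] toolx [-6.e-04 -3.e-04 -1.e+00] ydir deg -26.4 shift [ 0.0889 -0.0184 -0.4715] turn 0.7365 J6 172.0 F [ 0.1  0.6 -0. ] M [-0.04 -0.01  0.04] open 0.0856 clk 1.3
top -1 (array([ 0.5681488 , -0.23957695]), [86.44985961914062, 313.3009338378906], np.float32(73.49217))
top 0 (array([ 0.56841687, -0.23967514]), [59.10177993774414, 156.70997619628906], np.float32(72.807686))
scene -1 (array([ 0.53601465, -0.35311044]), [77.83409118652344, 84.34660339355469], np.float32(163.43546))
```

>>> step_arm(motion="100 0.05 -0.018 -0.471 -1.5; 100 0.05 -0.018 -0.471 -1.5; 100 0.05 -0.018 -0.471 -1.5; 100 0.05 -0.018 -0.471 -1.5; 100 0.05 -0.018 -0.471 -1.5; 100 0.05 -0.018 -0.471 -1.5; 100 0.05 -0.018 -0.471 -1.5; 100 0.05 -0.018 -0.471 -1.5; 100 0.05 -0.018 -0.471 -1.5; 100 0.05 -0.018 -0.471 -1.5; 100 0.05 -0.018 -0.471 -1.5; 100 0.05 -0.018 -0.471 -1.5")

```text
clock: 2.5
ee_pos: [0.5583, 0.2565, 0.1585]
tcp_rot: [-108.3, 89.9, -139.0]
wrist_force: [-0.2, 0.9, 0.6]
opening: 0.0854
```

```bash
python3 - <<'E'
from h import *
go(.556,.2595,.06,111.4)
E
```

```text
p [0.5583 0.2565 0.1585] toolx [-0.0014 -0.0013 -1.    ] ydir deg 59.29 shift [ 0.0985  0.0016 -0.0035] turn -0.9094 J6 139.4 F [-0.2  0.9  0.6] M [0.01 0.09 0.03] open 0.0854 clk 2.5
```

>>> step_arm(motion="100 0 0.001 -0.003 -0.91; 100 0 0.001 -0.003 -0.91; 100 0 0.001 -0.003 -0.91; 100 0 0.001 -0.003 -0.91; 100 0 0.001 -0.003 -0.91; 100 0 0.001 -0.003 -0.91; 100 0 0.001 -0.003 -0.91; 100 0.05 0.001 -0.003 -0.91; 100 0.098 0.001 -0.003 -0.91; 100 0.098 0.001 -0.003 -0.91")

```text
clock: 3.5
ee_pos: [0.5492, 0.2564, 0.0546]
tcp_rot: [178.6, 89.1, -160.1]
wrist_force: [-1.4, -0.6, -1.4]
opening: 0.0857
```

```bash
python3 - <<'E'
from h import *
go(.556,.2595,.024,111.4)
ims=[]
for n,c in(("top",(129,217)),("scene",(349,150))):
    p,d=manip.capture(n); x,y=c[0]-70,c[1]-70; ims.append(cv2.resize(p[max(y,0):y+140,x:x+140],(400,400),interpolation=cv2.INTER_CUBIC))
cv2.imwrite("pics/g1.png",np.hstack(ims)[:,:,::-1])
E
```

```text
p [0.5492 0.2564 0.0546] toolx [-0.014  -0.0051 -0.9999] ydir deg 111.3 shift [0.0305 0.0004 0.0079] turn -0.0017 J6 87.6 F [-1.4 -0.6 -1.4] M [-0.03  0.13  0.01] open 0.0857 clk 3.5
```

View pics/g1.png

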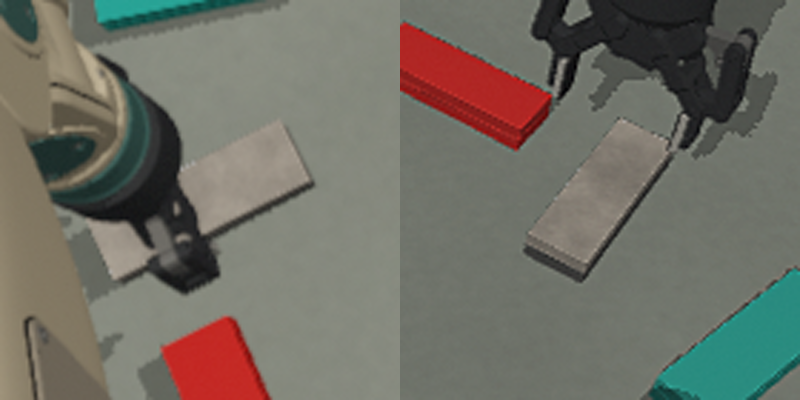

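```bash
python3 - <<'E'
from h import *
go(.556,.2595,.024,111.4)
s=manip.get_state();R0=Ro.from_euler("xyz",s["tcp_rot"],degrees=True).as_matrix()
for n,o in(("top",(59,147,0)),("scene",(279,80,400))):
    R,t,f,cx,cy=cam(n)
    for a in(-.045,0,.045):
        X=R@(s["ee_pos"]+R0@[.01,0,a])+t; u,v=f*X[0]/X[2]+cx,f*X[1]/X[2]+cy
        print(n,a,(u-o[0])*400/140+o[2],(v-o[1])*400/140)
E
```

```text
p [0.555  0.2589 0.0611] toolx [-0.0026 -0.0011 -1.    ] ydir deg 111.41 shift [0.0371 0.0002 0.0013] turn 0.0001 J6 87.6 F [ 0.9 -0.1  0.9] M [ 0.01 -0.02  0.01] open 0.0851 clk 3.6
top -0.045 217.02121939444785 251.80820278865764
top 0 189.1983270034735 193.29102501951385
top 0.045 161.8954560083099 135.86755756757262
scene -0.045 555.3714590872482 133.79383243458057
scene 0 608.0900237087212 159.1549856367969
scene 0.045 662.6734947341458 185.41328346648956
```

```bash
cat >> h.py <<'E'
def proj(n,X):
    R,t,f,cx,cy=cam(n); X=R@np.asarray(X)+t; return np.array([f*X[0]/X[2]+cx,f*X[1]/X[2]+cy])
def shot(name,ctop,cscene,w=60,marks=()):
    ims=[]
    for n,c in(("top",ctop),("scene",cscene)):
        p,d=manip.capture(n); np.savez(f"pics/{name}_{n}.npz",p=p,d=d); u,v=[int(round(q)) for q in proj(n,c)]
        x,y=np.clip(u-w,0,512-2*w),np.clip(v-w,0,384-2*w); k=400/(2*w)
        im=cv2.resize(p[y:y+2*w,x:x+2*w],(400,400),interpolation=cv2.INTER_CUBIC)
        for m in marks: cv2.circle(im,[int((a-b)*k) for a,b in zip(proj(n,m),(x,y))],3,(255,255,0),-1)
        ims.append(im)
    cv2.imwrite(f"pics/{name}.png",np.hstack(ims)[:,:,::-1])
E
python3 - <<'E'
from h import *
s=manip.get_state();R0=Ro.from_euler("xyz",s["tcp_rot"],degrees=True).as_matrix()
P=lambda *a:s["ee_pos"]+R0@np.array(a)
shot("g2",s["ee_pos"],s["ee_pos"],60,[P(.017,0,.043),P(.017,0,-.043),P(0,0,0)])
E
```

```text
(no output)
```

View pics/g2.png

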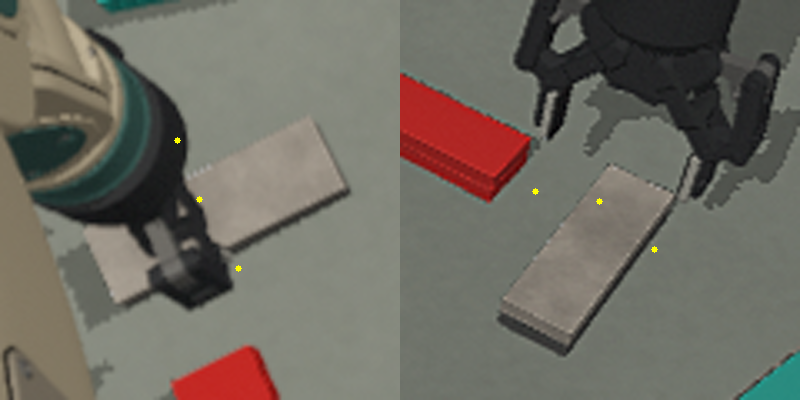

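The fingers don't show up where the kinematics predict, so I'll check them against the depth image.

```bash
python3 - <<'E'
from h import *
s=manip.get_state();R0=Ro.from_euler("xyz",s["tcp_rot"],degrees=True).as_matrix()
print(s["ee_pos"],s["joint_pos"].round(2))
for n in("scene","top"):
    q=np.load(f"pics/g2_{n}.npz");p,d=q["p"],q["d"];W=cloud(n,d)
    m=(p.max(-1)<75)&(d>0)&(W[...,2]>.035)&(W[...,2]<.16)&(np.hypot(W[...,0]-.556,W[...,1]-.26)<.15)
    T=(W[m]-s["ee_pos"])@R0
    for a in np.arange(-.1,.03,.01):
        k=(T[:,0]>=a)&(T[:,0]<a+.01)
        if k.sum()>4: 
            for sg in(-1,1):
                kk=k&(T[:,2]*sg>0)
                if kk.sum()>3: print(n,"x",round(a,3),"n",kk.sum(),"y",np.percentile(T[kk,1],[5,50,95]).round(3),"z",np.percentile(T[kk,2],[5,50,95]).round(3))
E
```

```text
[0.55816325 0.26045898 0.06416461] [ 19.01  20.98 -13.01  55.76  -0.    87.52]
scene x -0.1 n 46 y [-0.017 -0.012  0.008] z [-0.072 -0.062 -0.011]
scene x -0.1 n 66 y [-0.017 -0.011  0.009] z [0.01  0.045 0.072]
scene x -0.09 n 111 y [-0.014 -0.011  0.006] z [-0.071 -0.056 -0.042]
scene x -0.09 n 142 y [-0.015 -0.009  0.007] z [0.04  0.052 0.072]
scene x -0.08 n 24 y [-0.014 -0.01  -0.003] z [-0.062 -0.05  -0.043]
scene x -0.08 n 29 y [-0.015 -0.012 -0.006] z [0.043 0.052 0.058]
scene x -0.07 n 28 y [-0.012 -0.007  0.008] z [-0.056 -0.044 -0.043]
scene x -0.07 n 20 y [-0.011 -0.008  0.002] z [0.042 0.052 0.055]
scene x -0.06 n 22 y [-0.012 -0.007  0.006] z [-0.056 -0.044 -0.043]
scene x -0.06 n 23 y [-0.012 -0.008 -0.001] z [0.043 0.052 0.055]
scene x -0.05 n 26 y [-0.012 -0.007  0.007] z [-0.056 -0.044 -0.043]
scene x -0.05 n 17 y [-0.012 -0.007  0.004] z [0.043 0.052 0.055]
scene x -0.04 n 8 y [-0.009  0.     0.007] z [-0.044 -0.044 -0.043]
top x -0.1 n 38 y [-0.013 -0.008  0.01 ] z [-0.077 -0.057 -0.034]
top x -0.09 n 57 y [-0.01  -0.007  0.009] z [-0.076 -0.072 -0.05 ]
top x -0.09 n 8 y [-0.011 -0.01  -0.01 ] z [0.061 0.064 0.069]
top x -0.08 n 9 y [-0.011 -0.01  -0.005] z [-0.058 -0.052 -0.046]
top x -0.06 n 5 y [-0.006 -0.005 -0.005] z [-0.059 -0.056 -0.053]
```

```bash
cat >> h.py <<'E'
def tips():
    s=manip.get_state();R0=Ro.from_euler("xyz",s["tcp_rot"],degrees=True).as_matrix()
    p,d=manip.capture("scene");W=cloud("scene",d);T=(W-s["ee_pos"])@R0
    m=(p.max(-1)<75)&(d>0)&(abs(abs(T[...,2])-s["opening"]/2-.006)<.008)&(abs(T[...,1])<.014)&(W[...,2]>.03)
    print("clk",s["clock"],"ee",s["ee_pos"].round(4),"tip x in tool",np.percentile(T[m][:,0],[90,98,100]).round(4),"tip z",W[m][:,2].min().round(4),"n",m.sum())
E
python3 - <<'E'
from h import *
for i in range(4): tips()
print(manip.get_state())
E
```

```text
clk 3.7 ee [0.5582 0.2605 0.0642] tip x in tool [-0.0515 -0.0402 -0.0336] tip z 0.0976 n 512
clk 3.75 ee [0.5586 0.2608 0.0646] tip x in tool [-0.0515 -0.0414 -0.0355] tip z 0.0998 n 523
clk 3.8 ee [0.5586 0.2609 0.0646] tip x in tool [-0.0515 -0.0414 -0.0345] tip z 0.0988 n 527
clk 3.85 ee [0.5582 0.2609 0.0643] tip x in tool [-0.051  -0.0396 -0.0349] tip z 0.099 n 511
{'clock': 3.9, 'joint_pos': array([ 1.90511352e+01,  2.09864171e+01, -1.30429558e+01,  5.57208381e+01,
        1.50346633e-04,  8.74757802e+01]), 'dq': array([ 0.10217927,  0.37827783, -0.73082747, -0.1445707 ,  0.07173685,
       -0.18941005]), 'effort': array([-7.89834629e-02, -4.55182207e+01,  2.59208930e+01, -2.15263705e-02,
       -3.02307308e-03,  2.90131436e-03]), 'ee_pos': array([0.55780855, 0.26086432, 0.06382632]), 'tcp_rot': array([-2.48973398, 89.75021093, 19.08562137]), 'wrist_force': array([ 0.18836382, -1.1611286 , -0.04662666]), 'torque': array([ 0.05077671, -0.02052543, -0.04343677]), 'opening': 0.08552563559665649}
```

>>> step_arm(motion="100 0.015 0 0.002 0; 100 0.03 0 0.002 0; 100 0.03 0 0.002 0; 100 0.03 0 0.002 0; 100 0.03 0 0.002 0; 100 0.03 0 0.002 0")

```text
clock: 4.5
ee_pos: [0.5581, 0.2611, 0.0316]
tcp_rot: [-3.3, 90.0, 18.3]
wrist_force: [-0.1, -0.2, 1.0]
opening: 0.0853
```

```bash
python3 - <<'E'
from h import *
s=manip.get_state();R0=Ro.from_euler("xyz",s["tcp_rot"],degrees=True).as_matrix()
P=lambda *a:s["ee_pos"]+R0@np.array(a)
tips(); shot("g3",s["ee_pos"],s["ee_pos"],60,[P(.0,0,.043),P(.0,0,-.043),P(0,0,0)])
go(.556,.2595,.024,111.4)
E
```

```text
clk 4.5 ee [0.5581 0.2611 0.0316] tip x in tool [-0.0536 -0.0422 -0.0346] tip z 0.0662 n 575
p [0.5582 0.2611 0.0318] toolx [ 8.e-04  3.e-04 -1.e+00] ydir deg 111.6 shift [ 0.0078 -0.0007 -0.0026] turn 0.0035 J6 87.5 F [ 0.2 -0.5  0. ] M [ 0.04  0.04 -0.05] open 0.0852 clk 4.65
```

View pics/g3.png

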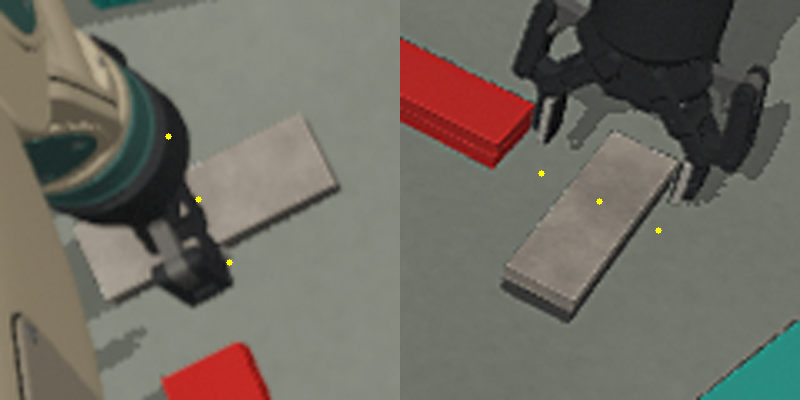

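The camera puts the fingertips about 35 mm farther back than the stated tool geometry does: the tips are at z≈0.066, straddling the stone. I'll go by the camera, descending in stages and watching the force.

>>> step_arm(motion="100 0.01 0 -0.001 0; 100 0.02 0 -0.0025 0; 100 0.025 0 -0.0025 0; 100 0.025 0 -0.0025 0; 100 0.025 0 -0.0025 0; 100 0.025 0 -0.0025 0")

```text
clock: 5.25
ee_pos: [0.5558, 0.2602, 0.0065]
tcp_rot: [-1.2, 90.0, 20.4]
wrist_force: [-0.5, 0.5, -0.3]
opening: 0.0855
```

```bash
python3 - <<'E'
from h import *
tips(); go(.556,.2595,-.018,111.4)
E
```

```text
clk 5.25 ee [0.5558 0.2602 0.0065] tip x in tool [-0.0542 -0.0427 -0.0358] tip z 0.0423 n 576
p [0.5559 0.2603 0.0067] toolx [ 8.e-04  3.e-04 -1.e+00] ydir deg 111.6 shift [ 0.0247 -0.0007 -0.0002] turn 0.0035 J6 87.5 F [-0.6 -0.2 -0. ] M [0.02 0.02 0.01] open 0.0857 clk 5.3
```

>>> step_arm(motion="100 0.002 0 0 0; 100 0.004 0 0 0; 100 0.006 0 0 0; 100 0.008 0 0 0; 100 0.01 0 0 0; 100 0.01 0 0 0; 100 0.01 0 0 0")

```text
clock: 6.0
ee_pos: [0.5553, 0.26, -0.0038]
tcp_rot: [-179.8, 90.0, -158.2]
wrist_force: [0.3, 0.1, 0.8]
opening: 0.0852
```

```bash
python3 - <<'E'
from h import *
s=manip.get_state();R0=Ro.from_euler("xyz",s["tcp_rot"],degrees=True).as_matrix()
tips(); go(.556,.2595,-.018,111.4)
E
```

```text
clk 6.0 ee [ 0.5553  0.26   -0.0038] tip x in tool [-0.0549 -0.0436 -0.0349] tip z 0.0311 n 545
p [ 0.5554  0.26   -0.0037] toolx [-0. -0. -1.] ydir deg 111.6 shift [ 0.0143 -0.0007  0.0003] turn 0.0035 J6 87.5 F [ 0.1 -0.6  0.7] M [-0.05  0.01 -0.02] open 0.0853 clk 6.05
```

>>> step_arm(motion="100 0.003 0 0 0.003; 100 0.006 0 0 0.003; 100 0.009 0 0 0.003; 100 0.012 0 0 0.003; 100 0.014 0 0 0.003; 100 0.014 0 0 0.003; 100 0.014 0 0 0.003")

```text
clock: 6.75
ee_pos: [0.5554, 0.2601, -0.0178]
tcp_rot: [171.2, 90.0, -167.4]
wrist_force: [0.4, 0.1, 0.5]
opening: 0.0856
```

```bash
sed -i 's/>.03)$/>.004)/' h.py; python3 - <<'E'
from h import *
s=manip.get_state();
tips(); shot("g4",[.556,.26,.02],[.556,.26,.02],45); go(.556,.2595,-.018,111.4)
E
```

```text
clk 6.75 ee [ 0.5554  0.2601 -0.0178] tip x in tool [-0.0539 -0.0411 -0.0344] tip z 0.0167 n 538
p [ 0.5556  0.2601 -0.0175] toolx [ 4.e-04  2.e-04 -1.e+00] ydir deg 111.43 shift [ 0.0005 -0.0007  0.0001] turn 0.0005 J6 87.6 F [ 0.1 -0.1 -0.3] M [-0.02 -0.   -0.03] open 0.0855 clk 6.9
```

View pics/g4.png

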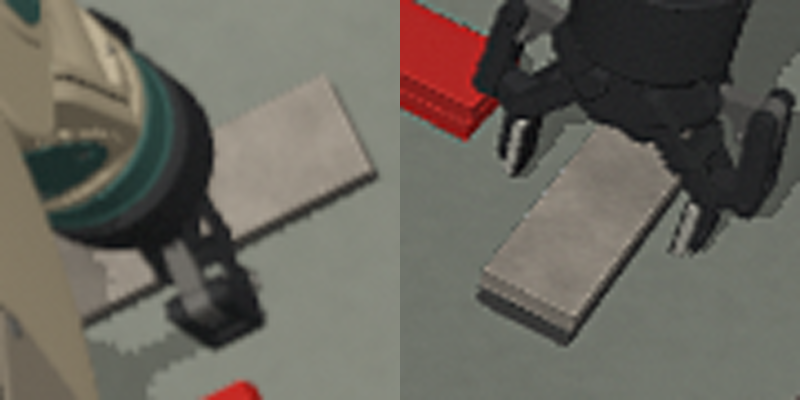

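>>> step_arm(motion="75 0 0 0 0; 65 0 0 0 0; 50 0 0 0 0; 30 0 0 0 0; 30 0 0 0 0; 30 0 0 0 0; 30 0 0 0 0; 30 0 0 0 0; 30 0 0 0 0; 30 0 0 0 0", grip_force=45)

```text
clock: 7.9
ee_pos: [0.556, 0.2603, -0.0172]
tcp_rot: [-0.6, 89.9, 20.9]
wrist_force: [-0.6, -0.2, 6.1]
opening: 0.0489
```

```bash
python3 - <<'E'
from h import *
tips(); go(.556,.2595,.1,111.4)
E
```

```text
clk 7.9 ee [ 0.556   0.2603 -0.0172] tip x in tool [-0.0503 -0.0357 -0.0235] tip z 0.0063 n 596
p [ 0.556   0.2602 -0.0172] toolx [ 1.e-03  4.e-04 -1.e+00] ydir deg 111.43 shift [-1.172e-01 -7.000e-04 -1.000e-04] turn 0.0005 J6 87.6 F [-0.1  0.9  5.6] M [ 0.07  0.01 -0.04] open 0.0492 clk 7.95
```

>>> step_arm(motion="70 0 0 0 0; 70 0 0 0 0; 70 -0.003 0 0 0; 70 -0.003 0 0 0; 50 -0.003 0 0 0; 30 -0.003 0 0 0; 30 -0.003 0 0 0; 30 -0.003 0 0 0; 30 -0.003 0 0 0", grip_force=45)

```text
clock: 8.85
ee_pos: [0.5559, 0.2602, -0.0144]
tcp_rot: [-1.2, 90.0, 20.2]
wrist_force: [-0.6, 0.6, 2.6]
opening: 0.049
```

>>> step_arm(motion="30 -0.002 0 0 0; 30 -0.01 0 0 0; 30 -0.03 0 0 0; 30 -0.06 0 0 0; 30 -0.09 0 0 0; 30 -0.11 0 0 0; 30 -0.11 0 0 0; 30 -0.11 0 0 0; 30 -0.11 0 0 0")

```text
clock: 9.75
ee_pos: [0.5534, 0.2593, 0.093]
tcp_rot: [177.4, 89.7, -161.2]
wrist_force: [-0.7, 0.1, -5.9]
opening: 0.049
```

```bash
python3 - <<'E'
from h import *
tips(); go(.5685+.076*.283,-.240+.076*.959,.093,73.5)
s=manip.get_state(); shot("lift",s["ee_pos"]+[0,0,.03],s["ee_pos"]+[0,0,.03],60)
E
```

```text
clk 9.75 ee [0.5534 0.2593 0.093 ] tip x in tool [-0.0506 -0.0366 -0.0177] tip z 0.1106 n 865
p [0.5534 0.2593 0.0929] toolx [-0.0044 -0.0015 -1.    ] ydir deg 111.43 shift [ 4.000e-04 -4.104e-01 -1.217e-01] turn 0.662 J6 87.6 F [ 0.5  0.6 -5.8] M [0.02 0.05 0.03] open 0.0487 clk 9.8
```

View pics/lift.png

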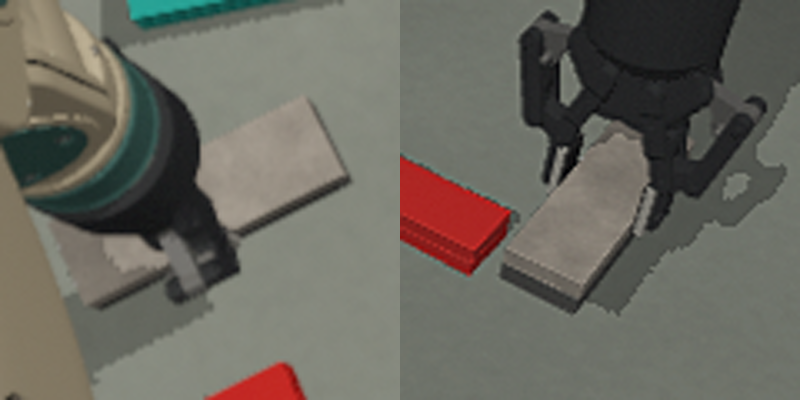

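>>> step_arm(motion="30 0 -0.02 -0.006 0.05; 30 0 -0.05 -0.015 0.12; 30 0 -0.09 -0.027 0.2; 30 0 -0.13 -0.038 0.28; 30 0 -0.17 -0.05 0.36; 30 0 -0.21 -0.062 0.44; 30 0 -0.25 -0.074 0.52; 30 0 -0.29 -0.086 0.58; 30 0 -0.33 -0.098 0.63; 30 0 -0.37 -0.11 0.662; 30 0 -0.395 -0.118 0.662; 30 0 -0.409 -0.122 0.662")

```text
clock: 11.1
ee_pos: [0.591, -0.1677, 0.0945]
tcp_rot: [-153.5, 89.9, -170.1]
wrist_force: [0.0, -0.1, -5.5]
opening: 0.0487
```

>>> step_arm(motion="30 0 0 0 0; 30 0.02 0 0 0; 30 0.04 0 0 0; 30 0.06 0 0 0; 30 0.065 0 0 0; 30 0.065 0 0 0; 30 0.065 0 0 0; 30 0.065 0 0 0")

```text
clock: 11.9
ee_pos: [0.5926, -0.1653, 0.0318]
tcp_rot: [-1.8, 89.9, -18.2]
wrist_force: [0.1, -0.5, -4.6]
opening: 0.0488
```

```bash
python3 - <<'E'
from h import *
go(.5907,-.1652,.011,73.5)
s=manip.get_state(); e=s["ee_pos"]+[0,0,.03]; e[1]-=.07
shot("over",e,e,75)
E
```

```text
p [ 0.5926 -0.1653  0.0318] toolx [ 2.5e-03 -8.0e-04 -1.0e+00] ydir deg 73.53 shift [ 0.0207 -0.0004 -0.0019] turn 0.0005 J6 84.9 F [ 0.1 -0.5 -4.6] M [ 0.05 -0.03  0.02] open 0.0488 clk 11.9
```

View pics/over.png

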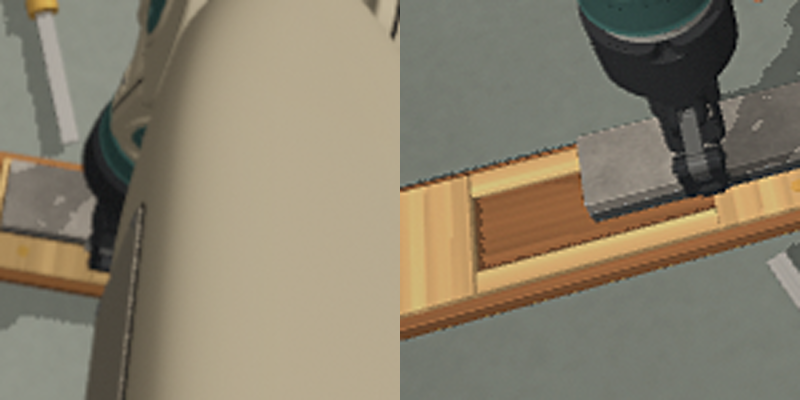

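>>> step_arm(motion="30 0.008 0 -0.001 0; 30 0.016 0 -0.002 0; 30 0.018 0 -0.002 0; 30 0.018 0 -0.002 0; 30 0.018 0 -0.002 0; 30 0.018 0 -0.002 0")

```text
clock: 12.6
ee_pos: [0.5897, -0.1648, 0.0125]
tcp_rot: [-2.1, 90.0, -18.6]
wrist_force: [0.3, -0.4, -5.2]
opening: 0.0487
```

```bash
python3 - <<'E'
from h import *
go(.5907,-.1652,.011,73.5)
p,d=manip.capture("scene");np.savez("pics/low.npz",p=p,d=d);W=cloud("scene",d);h=cv2.cvtColor(p,cv2.COLOR_RGB2HSV)
# long direction / cross coordinates about the assumed recess centre
C=np.array([.5685,-.240]);a=np.radians(73.5);L=np.array([np.cos(a),np.sin(a)]);X=np.array([np.sin(a),-np.cos(a)])
l=(W[...,:2]-C)@L;x=(W[...,:2]-C)@X
m=(h[...,1]<70)&(W[...,2]>.04)&(W[...,2]<.064)&(abs(x)<.06)&(l>-.05)&(l<.2)&(d>0)
print("stone z",np.median(W[m][:,2]),"l min/max",np.percentile(l[m],[.5,99.5]))
zt=np.median(W[m][:,2]);v,u=np.nonzero(m);P=ray("scene",np.c_[u,v],zt)[:,:2]-C
for lo in np.arange(0,.16,.01):
    k=(P@L>lo)&(P@L<lo+.01); 
    if k.sum()>20: print("stone",lo.round(3),k.sum(),"x",np.percentile(P[k]@X,[1,99]).round(4))
# frame recess edges and outer sides, by colour at z .024
f=((h[...,0]>=16)&(h[...,1]<150)&(h[...,1]>70)&(h[...,2]>150))
v,u=np.nonzero(f&(abs(W[...,2]-.024)<.008));P=ray("scene",np.c_[u,v],.024)[:,:2]-C;pl,px=P@L,P@X
for lo in(-.15,-.13,-.11,-.09,-.06,-.05,-.04,-.03,-.02,-.01):
    k=(pl>lo)&(pl<lo+.01);q=np.sort(px[k]);g=np.diff(q);j=g.argmax();print("frame",round(lo,3),"x",np.percentile(q,[1,99]).round(4),"gap",q[j].round(4),q[j+1].round(4))
k=abs(px)<.02;q=np.sort(pl[k]);g=np.diff(q);j=g.argmax();print("along gap",q[j],q[j+1],"ends",q[[3,-3]])
E
```

```text
p [ 0.5897 -0.1648  0.0125] toolx [ 5.e-04 -2.e-04 -1.e+00] ydir deg 73.49 shift [ 0.0015 -0.0001  0.0011] turn -0.0001 J6 84.8 F [ 0.3 -0.4 -5.2] M [ 0.02 -0.04  0.01] open 0.0487 clk 12.6
stone z 0.05092674519221381 l min/max [0.00273559 0.15050518]
stone 0.0 133 x [-0.0236  0.0286]
stone 0.01 172 x [-0.0239  0.0294]
stone 0.02 170 x [-0.0234  0.0294]
stone 0.03 171 x [-0.0239  0.0292]
stone 0.04 168 x [-0.0234  0.0295]
stone 0.05 109 x [-0.0222  0.0295]
stone 0.09 140 x [-0.0239  0.0299]
stone 0.1 163 x [-0.0241  0.0296]
stone 0.11 163 x [-0.0238  0.0297]
stone 0.12 156 x [-0.0243  0.029 ]
stone 0.13 157 x [-0.0241  0.0296]
stone 0.14 156 x [-0.0238  0.0293]
frame -0.15 x [-0.0402  0.0427] gap -0.0218 -0.0209
frame -0.13 x [-0.0404  0.0424] gap 0.0355 0.0363
frame -0.11 x [-0.0412  0.0434] gap 0.0433 0.0441
frame -0.09 x [-0.0408  0.0422] gap 0.039 0.0398
frame -0.06 x [-0.0411  0.0431] gap -0.0237 0.0285
frame -0.05 x [-0.0416  0.0429] gap -0.0236 0.0283
frame -0.04 x [-0.0411  0.0429] gap -0.0236 0.0285
frame -0.03 x [-0.0411  0.0426] gap -0.0235 0.0286
frame -0.02 x [-0.0416  0.0429] gap -0.024 0.0284
frame -0.01 x [-0.0412  0.0428] gap -0.0239 0.0286
along gap -0.07695357782519964 0.15296108141098233 ends [-0.15641286  0.15387392]
```

>>> step_arm(motion="30 0.001 0 0.0005 0; 30 0.0015 0 0.0005 0; 30 0.002 0 0.0005 0; 30 0.0025 0 0.0005 0; 30 0.003 0 0.0005 0; 30 0.003 0 0.0005 0; 30 0.003 0 0.0005 0")

```text
clock: 13.35
ee_pos: [0.5898, -0.1648, 0.0096]
tcp_rot: [-29.8, 90.0, -46.4]
wrist_force: [-1.7, 1.2, -1.4]
opening: 0.0485
```

>>> step_arm(motion="30 0.0003 0 0 0; 30 0.0006 0 0 0; 30 0.0006 0 0 0; 30 0.0006 0 0 0")

```text
clock: 13.75
ee_pos: [0.5899, -0.1648, 0.0096]
tcp_rot: [-24.0, 90.0, -40.5]
wrist_force: [-3.5, 0.5, 5.3]
opening: 0.0489
```

>>> step_arm(motion="30 -0.0002 -0.001 0 0; 30 -0.0002 -0.003 0 0; 30 -0.0002 -0.005 0 0; 30 -0.0002 -0.008 0 0; 30 -0.0002 -0.011 0 0; 30 -0.0002 -0.014 0 0; 30 -0.0002 -0.017 0 0; 30 -0.0002 -0.02 0 0; 30 -0.0002 -0.022 0 0; 30 -0.0002 -0.024 0 0; 30 -0.0002 -0.025 0 0; 30 -0.0002 -0.025 0 0")

```text
clock: 14.95
ee_pos: [0.5832, -0.189, 0.0092]
tcp_rot: [34.8, 89.9, 18.3]
wrist_force: [1.4, 4.3, 4.0]
opening: 0.0487
```

```bash
python3 - <<'E'
from h import *
go(.5685-.0025*.284,-.240-.0025*.959,.0096,73.5)
E
```

```text
p [ 0.5832 -0.189   0.0092] toolx [ 1.1e-03  4.0e-04 -1.0e+00] ydir deg 73.49 shift [-0.0005 -0.0556  0.0004] turn -0.0002 J6 82.5 F [1.4 4.3 4. ] M [ 1.24 -0.37 -0.  ] open 0.0487 clk 14.95
```

>>> step_arm(motion="30 -0.0002 -0.001 0 0; 30 -0.0002 -0.003 0 0; 30 -0.0002 -0.005 0 0; 30 -0.0002 -0.008 0 0; 30 -0.0002 -0.011 0 0; 30 -0.0002 -0.014 0 0; 30 -0.0002 -0.017 0 0; 30 -0.0002 -0.02 0 0; 30 -0.0002 -0.022 0 0; 30 -0.0002 -0.024 0 0; 30 -0.0002 -0.025 0 0; 30 -0.0002 -0.025 0 0")

```text
clock: 16.15
ee_pos: [0.5752, -0.2131, 0.0089]
tcp_rot: [-131.6, 89.9, -148.1]
wrist_force: [0.3, 2.9, 0.8]
opening: 0.0487
```

```bash
python3 - <<'E'
from h import *
go(.5685-.0025*.284,-.240-.0025*.959,.0096,73.5)
e=np.array([.5685,-.24,.03]); shot("mid",e,e,75)
E
```

```text
p [ 0.5752 -0.2131  0.0089] toolx [-9.e-04 -6.e-04 -1.e+00] ydir deg 73.48 shift [-0.0007 -0.0302  0.0012] turn -0.0004 J6 80.2 F [0.3 2.9 0.8] M [ 0.85 -0.2   0.02] open 0.0487 clk 16.15
```

View pics/mid.png

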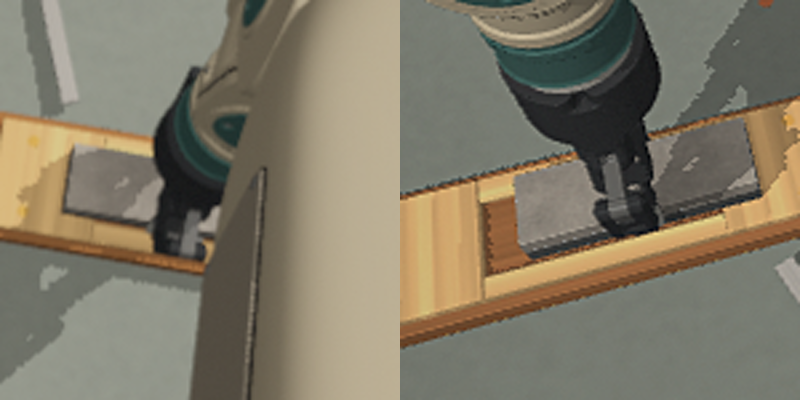

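>>> step_arm(motion="30 0 -0.001 0 0; 30 0 -0.003 0 0; 30 0 -0.005 0 0; 30 0 -0.008 0 0; 30 0 -0.011 0 0; 30 0 -0.014 0 0; 30 0 -0.016 0 0; 30 0 -0.018 0 0; 30 0 -0.019 0 0; 30 0 -0.02 0 0; 30 0 -0.02 0 0")

```text
clock: 17.35
ee_pos: [0.5697, -0.2322, 0.009]
tcp_rot: [-123.5, 90.0, -140.0]
wrist_force: [0.1, 1.6, -1.6]
opening: 0.0488
```

```bash
cat > meas.py <<'E'
from h import *
go(.5685-.0025*.284,-.240-.0025*.959,.0096,73.5)
p,d=manip.capture("scene");W=cloud("scene",d);h=cv2.cvtColor(p,cv2.COLOR_RGB2HSV)
C=np.array([.5685,-.240]);a=np.radians(73.5);L=np.array([np.cos(a),np.sin(a)]);X=np.array([np.sin(a),-np.cos(a)])
l=(W[...,:2]-C)@L;x=(W[...,:2]-C)@X
m=(h[...,1]<70)&(W[...,2]>.036)&(W[...,2]<.06)&(abs(x)<.04)&(abs(l)<.12)&(d>0)
for lo in(-.07,-.05,-.03,.03,.045,.06):
    k=m&(l>lo)&(l<lo+.012)&(abs(x)<.015); print(lo,k.sum(),"z",np.median(W[k][:,2]).round(4))
zt=np.median(W[m][:,2]);v,u=np.nonzero(m);P=ray("scene",np.c_[u,v],zt)[:,:2]-C
for lo in(-.06,-.045,.03,.045,.06):
    k=(P@L>lo)&(P@L<lo+.01); 
    if k.sum()>20: print(lo,"x",np.percentile(P[k]@X,[1,99]).round(4))
print("ends",np.percentile(P@L,[.5,99.5]))
E
python3 meas.py
```

```text
p [ 0.5697 -0.2322  0.009 ] toolx [-6.e-04 -5.e-04 -1.e+00] ydir deg 73.49 shift [-0.0006 -0.0103  0.0011] turn -0.0002 J6 78.3 F [ 0.1  1.6 -1.6] M [ 0.42 -0.09 -0.01] open 0.0488 clk 17.35
-0.07 101 z 0.0467
-0.05 117 z 0.047
-0.03 73 z 0.047
0.03 113 z 0.0477
0.045 106 z 0.0477
0.06 106 z 0.0481
-0.06 x [-0.0232  0.0296]
-0.045 x [-0.0237  0.0294]
0.03 x [-0.0241  0.0293]
0.045 x [-0.0241  0.0291]
0.06 x [-0.024   0.0294]
ends [-0.06725209  0.0811806 ]
```

>>> step_arm(motion="30 0.0002 -0.001 0.0005 0; 30 0.0003 -0.002 0.0005 0; 30 0.0003 -0.003 0.0005 0; 30 0.0003 -0.004 0.0005 0; 30 0.0003 -0.0045 0.0005 0; 30 0.0003 -0.005 0.0005 0; 30 0.0003 -0.005 0.0005 0")

```text
clock: 18.1
ee_pos: [0.5686, -0.2376, 0.0085]
tcp_rot: [-105.0, 89.9, -121.5]
wrist_force: [-0.1, 0.5, -4.2]
opening: 0.0492
```

>>> step_arm(motion="30 0 -0.0005 0 0; 30 0 -0.001 0 0; 30 0 -0.001 0 0; 30 0 -0.001 0 0")

```text
clock: 18.5
ee_pos: [0.5684, -0.2377, 0.0085]
tcp_rot: [-176.1, 90.0, 167.4]
wrist_force: [-0.5, -0.9, -5.0]
opening: 0.0488
```

>>> step_arm(motion="30 0 -0.0005 0 0; 30 0 -0.001 0 0; 30 0 -0.001 0 0; 30 0 -0.001 0 0")

```text
clock: 18.9
ee_pos: [0.5685, -0.2388, 0.0088]
tcp_rot: [-16.2, 90.0, -32.7]
wrist_force: [0.4, -0.3, -5.0]
opening: 0.049
```

Contact has faded, so the tail has come off the edge. I'll measure, then lower gently.

```bash
python3 meas.py
```

```text
p [ 0.5685 -0.2388  0.0088] toolx [ 1.e-04 -0.e+00 -1.e+00] ydir deg 73.5 shift [-0.0008 -0.0036  0.0004] turn -0.0 J6 77.7 F [ 0.4 -0.3 -5. ] M [0.02 0.02 0.02] open 0.049 clk 18.9
-0.07 120 z 0.0471
-0.05 115 z 0.0473
-0.03 12 z 0.0475
0.03 111 z 0.0474
0.045 112 z 0.0475
0.06 107 z 0.0473
-0.06 x [-0.0232  0.0299]
-0.045 x [-0.0228  0.0297]
0.03 x [-0.0237  0.0301]
0.045 x [-0.0237  0.0302]
0.06 x [-0.0235  0.0297]
ends [-0.07391261  0.07454781]
```

>>> step_arm(motion="30 0.0003 -0.0005 0 0; 30 0.0006 -0.0005 0 0; 30 0.001 -0.0005 0 0; 30 0.001 -0.0005 0 0; 30 0.001 -0.0005 0 0")

```text
clock: 19.45
ee_pos: [0.5683, -0.2392, 0.0078]
tcp_rot: [148.8, 90.0, 132.3]
wrist_force: [-0.2, -0.2, -5.5]
opening: 0.049
```

>>> step_arm(motion="30 0.0004 0 0 0; 30 0.0008 0 0 0; 30 0.001 0 0 0; 30 0.001 0 0 0")

```text
clock: 19.85
ee_pos: [0.5682, -0.2392, 0.0068]
tcp_rot: [174.0, 90.0, 157.5]
wrist_force: [-0.7, -0.1, -5.0]
opening: 0.0489
```

Nothing resists, so it is sinking freely into the recess.

>>> step_arm(motion="30 0.0004 0 0 0; 30 0.0008 0 0 0; 30 0.0012 0 0 0; 30 0.0015 0 0 0; 30 0.0015 0 0 0; 30 0.0015 0 0 0")

```text
clock: 20.45
ee_pos: [0.5683, -0.2393, 0.0053]
tcp_rot: [19.3, 90.0, 2.8]
wrist_force: [-0.0, 0.4, -5.7]
opening: 0.0492
```

>>> step_arm(motion="30 0.0004 0 0 0; 30 0.0008 0 0 0; 30 0.001 0 0 0; 30 0.001 0 0 0; 30 0.001 0 0 0")

```text
clock: 20.95
ee_pos: [0.5683, -0.2393, 0.0043]
tcp_rot: [-56.6, 90.0, -73.1]
wrist_force: [0.6, 0.1, -4.7]
opening: 0.0492
```

```bash
python3 meas.py
```

```text
p [ 0.5683 -0.2393  0.0043] toolx [ 0. -0. -1.] ydir deg 73.5 shift [-0.0053 -0.0032  0.0004] turn -0.0 J6 77.7 F [ 0.6  0.1 -4.7] M [0.04 0.03 0.01] open 0.0492 clk 20.95
-0.07 118 z 0.0424
-0.05 117 z 0.0426
-0.03 9 z 0.0432
0.03 110 z 0.0428
0.045 109 z 0.0429
0.06 109 z 0.0428
-0.06 x [-0.0232  0.0277]
-0.045 x [-0.0231  0.0283]
0.03 x [-0.0229  0.0287]
0.045 x [-0.0229  0.0274]
0.06 x [-0.0234  0.0275]
ends [-0.07471186  0.07382037]
```

>>> step_arm(motion="30 0.0004 0 0 0; 30 0.0008 0 0 0; 30 0.0008 0 0 0; 30 0.0008 0 0 0")

```text
clock: 21.4
ee_pos: [0.5683, -0.2393, 0.0036]
tcp_rot: [4.8, 90.0, -11.7]
wrist_force: [-0.2, -0.4, -3.8]
opening: 0.0494
```

>>> step_arm(motion="58 0 0 0 0; 62 0 0 0 0; 68 0 0 0 0; 75 0 0 0 0; 85 0 0 0 0; 90 0 0 0 0; 90 0 0 0 0; 90 -0.01 0 0 0; 90 -0.03 0 0 0; 90 -0.06 0 0 0; 90 -0.1 0 0 0; 90 -0.14 0 0 0")

```text
clock: 22.6
ee_pos: [0.5678, -0.239, 0.1452]
tcp_rot: [164.3, 90.0, 147.8]
wrist_force: [0.6, -0.5, 0.3]
opening: 0.0769
```

>>> step_arm(motion="90 -0.04 0.03 -0.05 0; 90 -0.04 0.06 -0.1 0; 90 -0.04 0.09 -0.15 0; 90 -0.04 0.11 -0.18 0; 90 -0.04 0.11 -0.18 0; 90 -0.04 0.11 -0.18 0; 90 -0.04 0.11 -0.18 0")

```text
clock: 23.3
ee_pos: [0.4276, -0.0828, 0.1844]
tcp_rot: [-8.4, 89.9, -24.8]
wrist_force: [0.1, -0.8, -0.1]
opening: 0.0768
```

```bash
python3 meas.py; python3 - <<'E'
from h import *
e=np.array([.5685,-.24,.03]); shot("end",e,e,75)
p,d=manip.capture("scene"); cv2.imwrite("pics/endfull.png",p[:,:,::-1])
E
```

```text
p [ 0.4276 -0.0828  0.1844] toolx [ 0.0023 -0.0011 -1.    ] ydir deg 73.53 shift [ 0.1753 -0.1132  0.1792] turn 0.0006 J6 87.0 F [ 0.1 -0.8 -0.1] M [0.06 0.03 0.01] open 0.0768 clk 23.3
-0.07 120 z 0.0423
-0.05 115 z 0.042
-0.03 115 z 0.0421
0.03 110 z 0.0422
0.045 108 z 0.0424
0.06 108 z 0.042
-0.06 x [-0.0235  0.0276]
-0.045 x [-0.0233  0.0281]
0.03 x [-0.0231  0.0275]
0.045 x [-0.0228  0.0276]
0.06 x [-0.0233  0.028 ]
ends [-0.07428483  0.07348902]
```

View pics/end.png

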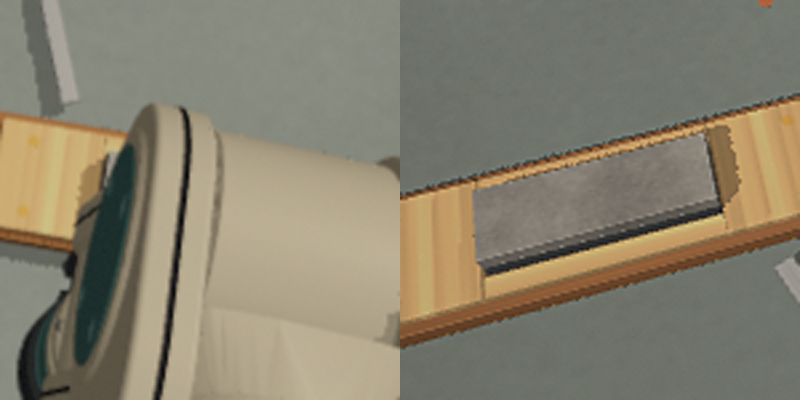

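View pics/endfull.png

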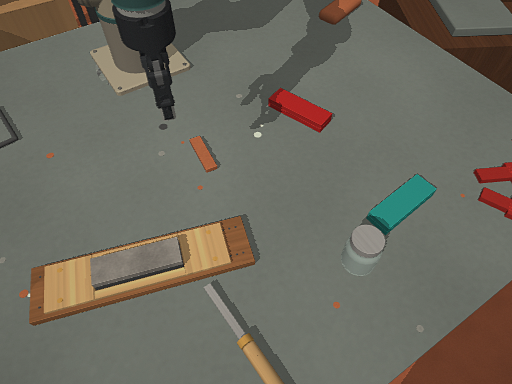

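The stone lies flat, with its top within 0.4 mm end to end at z≈0.042 (0.043 expected). Everything else is where it was, so I'm handing the job in.

```bash
python3 -c "
from rig import manip
print(manip.close_job())"
```

```text
the job is handed in; nothing more can be done
None
```

The bench stone is seated flat in the holder's recess, released, and the arm is clear of it. I handed the job in at about 23.5 s of the 56 s allowed; no verdict came back.

**What I did:** I gripped the stone across its width and laid it level on the near end strip with about 51% of its length on the strip. I then slid it about 77 mm along the frame, still held in the gripper. The contact force faded as the stone's tail cleared the strip, and I lowered it the last 5 mm or so to the recess floor in small steps before letting go. So the drop showed as loss of contact followed by free sinking, not as a sudden fall.

**Forces:** I saw about 10 N at most between stone and holder, by the readings at the end of each move, against the 30 N limit.

**Last checks:**
- **Seating:** the stone's top measured 42.0–42.4 mm along its whole length, against 43 mm expected. The camera had also read about 1 mm low earlier, so I take it as seated.
- **Position:** its ends were centred in the recess to about 1 mm.
- **Other things:** the jar, slip stone and chisel look unmoved in the last scene picture. I compared them by eye only.

**What disagreed:**
- **Fingertip height:** the cameras showed the fingertips about 35–50 mm higher than the reported tool position and geometry would put them. I used the camera and contact heights instead, and the heights where the stone touched the frame and floor matched them.
- **Slight tilt:** during the slide the stone's nose dipped about 0.6° in the grip; it levelled out once seated.
- **Wrong turn:** early on I turned the wrist the wrong way and had to turn it back, before touching anything.

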